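# Set out the painter's round board

### The arm

A 6-joint arm with a two-finger parallel gripper is mounted at the origin on the work surface. World frame = base frame: x ahead of the robot, y to its left, z up, the work surface at z = 0. Lengths are in m, angles in rad, forces in N, time in s.
With the tool pointing down it reaches from about 0.4 to 0.825 m from the base axis. Payload 7 kg.
Tool frame: the origin (TCP) lies between the finger pads; the fingertips stand 8 mm ahead of it and the grasp point (between the pads) lies 11 mm behind it (arm.finger_overhang is the distance from the TCP to the fingertips, in m); z points along the fingers, y is the line along which they close (so a half turn about z gives the same grasp; the last joint's range is limited). The gripper opens to 88 mm and grips with 3 to 60 N. Pads are 19 mm wide; open, the fingers measure 130 mm over their backs; the gripper's body (78 mm by 193 mm) begins 47 mm behind the grasp point.
Start: joints at [-1.053, 0.359, 0.012, 0, -1.224, -0.288], TCP at [0.154, -0.657, 0.214] pointing down, gripper open.
Joint ranges: [-3.07, 3.07], [-1.43, 2.12], [-1.02, 1.25], [-3.03, 1.67], [-3.05, -0], [-3.03, 3.03]. Speed limits (rad/s): [2.39, 2.39, 3.01, 3.14, 3.14, 3.14].

### API

Orientations are given as [roll, pitch, yaw] about the fixed x, y, z axes, in that order (R = Rz(yaw) Ry(pitch) Rx(roll)).
In Python, from station import arm gives the robot as it stands.
- The arm moves only by the tool move_arm, never from a script. Its argument "rows" is text: rows parted by semicolons, each of 7 numbers parted by spaces: the turn, a rotation vector about the tool's x, y, z in degrees, then the shift along the tool's x, y, z in m, then the finger opening in m, from 0 to 0.0876. A call has 1 to 8 rows; each row shifts and turns the commanded pose from where the row before left it, along the tool's axes as they then stand; what a row does not reach is not made up. A row lasts 1/8 s, in which the tool goes at most 62.5 mm and 10.7 degrees, less where a joint would pass 70% of its speed; a pose out of reach is approached as far as the arm can. A call is refused whole if a number of a shift passes 0.0625 or a number of a turn 10.7, either way. A call with a gripper value outside its range is refused whole. The fingers move at their own pace and stop on an object; "squeeze" is the grip in N (left out, the last holds). Time passes only in rows, so rows that do not move let the fingers close. It gives the time, the measured TCP pose, the force, the opening and the grip force at its end, in the units of the state.
- arm.get_state(): the state, without advancing time (a new reading comes with each control period).
- arm.grab_frame(name): name is "side" or "top" or "wrist"; returns (picture, depth): 480x640x3 uint8, blue, green, red; 480x640 float32, m along the optical axis (not along the pixel's ray), 0 where there is no reading.
- arm.camera_model(name): a dict with "mtx" (3x3 intrinsics, pixels), "camera_from_world" (4x4, takes a point from world to camera coordinates); the wrist camera has in their place "mount" (4x4, takes a point from camera to tool coordinates, whose origin is the TCP and whose axes are the flange's). Camera axes: x right, y down, z forward; pixel columns grow to the right and rows downward; lengths in m; the calibration is good to about 2 mm. The wrist camera is an equidistant fisheye: a pixel r from the principal point sees the ray r / f radians off the axis. A picture is of the moment at which its call begins: read the wrist's pose just before it. camera_model takes no time and is no camera call.
- arm.job_done(): hands the job in; it is judged then, once.
The state is a dict: "t": time; "q": joint angles; "qd": joint speeds; "joint_efforts": joint torques, N m; "eef_pos": TCP position; "ee_rot": TCP orientation; "force": force on the tool from outside, world axes, zero at the start; "moment": the same for the moment, N m; "width": finger opening in m; "gripper_force": force on a finger pad.
Only numpy, scipy, OpenCV 4.12 (cv2) and the standard library are available. Lean on these libraries where they do the work, as an engineer would, in place of code of your own. Each camera call takes 0.05 s, during which the arm holds its last target. There are 200 camera calls.

### The job

Set out the painter's round board: stand the white bottle in the middle of the terracotta saucer, stand the squat jar half-way between the saucer and the white tile, and stand the open tin half-way between the tile and the painted plate. Put the little paint pot on top of the jar, in the middle of its lid. Leave everything upright and let go, and do not disturb the drinks can or the paint box.

Things in the scene. Friction and masses are not known exactly. Their poses are not given: they have to be found in the camera images.
- bottle_center (a point): white plastic bottle with round shoulders and a narrow grey cap: 38 mm in diameter up to a height of 68 mm, cap 21 mm in diameter, 95 mm tall overall, about 0.1 kg. This point is its centre, half-way up (47.5 mm above its underside); z up. It starts upright on a flat fixed 3 mm cardboard sheet (220 x 220 mm) on the table, among the other three loose things.
- jar_center (a point): squat clear jar of off-white paint with a wide flat white lid: 56 mm in diameter, 56 mm tall, lid 54 mm in diameter, about 0.18 kg. This point is its centre, half-way up (28 mm above its underside); z up. It starts upright on a flat fixed 3 mm cardboard sheet (220 x 220 mm) on the table, among the other three loose things.
- pot_center (a point): little paint pot, a small copy of the jar: 34 mm in diameter, 34 mm tall, with a white lid, about 0.04 kg. This point is its centre, half-way up (17 mm above its underside); z up. It starts upright on a flat fixed 3 mm cardboard sheet (220 x 220 mm) on the table, among the other three loose things.
- tin_center (a point): empty bare-metal tin, open at the top, for brushes: 52 mm in diameter, 80 mm tall, wall 2.5 mm, about 0.08 kg. This point is its centre, half-way up (40 mm above its underside); z up. It starts upright on a flat fixed 3 mm cardboard sheet (220 x 220 mm) on the table, among the other three loose things.
- saucer: round terracotta saucer, 86 mm across at its rim, 14 mm tall, with a flat inner floor about 64 mm across that lies 5 mm above its underside. It is fixed on a fixed round plywood board (316 mm across, 12 mm thick, lying flat on the table). Saucer, tile and plate stand at the corners of an equal-sided triangle with sides of 190 mm, which of them at which corner differs from start to start. Origin: centre of its underside, on the board's top, 12 mm above the table; z up
- tile: square white ceramic mixing tile with two dabs of paint, 70 x 70 mm, 8 mm thick. It is fixed on a fixed round plywood board (316 mm across, 12 mm thick, lying flat on the table). Saucer, tile and plate stand at the corners of an equal-sided triangle with sides of 190 mm, which of them at which corner differs from start to start. Origin: centre of its underside, on the board's top, 12 mm above the table; z up, x and y along its sides
- plate: small round painted plate lying flat, 92 mm across, 8 mm thick, white rim with a purple night picture. It is fixed on a fixed round plywood board (316 mm across, 12 mm thick, lying flat on the table). Saucer, tile and plate stand at the corners of an equal-sided triangle with sides of 190 mm, which of them at which corner differs from start to start. Origin: centre of its underside, on the board's top, 12 mm above the table; z up
- drink: green drinks can, 66 mm in diameter, 115 mm tall, standing loose on the table beyond the work, to be left alone. Origin: centre of its underside; z up
- paintbox: low black paint box with six compartments of coloured paint, 85 x 130 mm, 22 mm high, lying loose on the table beyond the work, to be left alone. Origin: centre of its underside; x along its short side, z up
Not all that is in view belongs to the job. Leave any blue look-alike of the part that bears tin_center alone.

How it is judged:
By the outcome, as a careful person would: the job done as asked, in the order asked, and still so for the second after the job is handed in, with the robot touching nothing.
It also fails if it takes over 115 s, if anything falls off the work surface, if the arm or the gripper's body presses on something with over 40 N, if the wrist force passes 120 N, or if a joint passes its speed limit or range.

## Working session

There is one attempt and no reset: what is moved stays moved. The work goes in short steps, Python scripts to look and compute and a tool call to move; the robot and the scene stay as the last step left them, time stands still between calls to the robot, and variables do not carry over. Pictures are saved under pics/ and viewed, at most 14 in all, crops included, and the job is handed in when it is done.

Besides the shell and the picture viewer there is one more tool, called after "Request:" by a JSON object that holds its "name" and its "arguments", one argument or row to a line. move_arm: Moves the arm, as the interface text tells. Its arguments: {"type":"object","properties":{"rows":{"type":"string"},"squeeze":{"type":"number"}},"required":["rows"]}

```bash
mkdir -p pics; ls
python3 - <<'E'
from station import arm
import cv2,numpy as np
for n in("top","side"):
    p,d=arm.grab_frame(n); cv2.imwrite(f"pics/{n}0.png",p); np.save(f"pics/{n}0.npy",d)
    m=arm.camera_model(n); print(n,m)
s=arm.get_state();print(s)
print(arm.camera_model("wrist"), arm.finger_overhang)
E
```

```text
pics
top {'mtx': array([[472.21612087,   0.        , 320.36576599],
       [  0.        , 472.21612087, 245.9258079 ],
       [  0.        ,   0.        ,   1.        ]]), 'camera_from_world': array([[ 0.0222502 , -0.99975113,  0.00161409, -0.01831221],
       [-0.99083554, -0.02226687, -0.1332258 ,  0.56827394],
       [ 0.13322859,  0.00136501, -0.9910844 ,  0.87035936],
       [ 0.        ,  0.        ,  0.        ,  1.        ]])}
side {'mtx': array([[516.44072011,   0.        , 322.77905505],
       [  0.        , 516.44072011, 232.64035593],
       [  0.        ,   0.        ,   1.        ]]), 'camera_from_world': array([[-0.94273973, -0.3332556 , -0.01350961,  0.50783052],
       [-0.18885761,  0.56676464, -0.8019418 ,  0.1791346 ],
       [ 0.27490836, -0.753471  , -0.5972494 ,  0.7585814 ],
       [ 0.        ,  0.        ,  0.        ,  1.        ]])}
{'t': 0.1, 'q': array([-1.05290394e+00,  3.59344830e-01,  1.11567543e-02, -2.86632183e-04,
       -1.22407130e+00, -2.88096194e-01]), 'qd': array([ 0.00015212, -0.00429023,  0.00305916,  0.00036349,  0.0007457 ,
       -0.0006
[... 258 characters left out ...]
189394e+00]), 'force': array([-0.30010954,  0.36713854,  0.61140105]), 'moment': array([-0.00100576, -0.01784211,  0.00813225]), 'gripper_force': 0.0, 'width': 0.08746757383915924}
{'mtx': array([[371.64829954,   0.        , 323.04963052],
       [  0.        , 371.64829954, 239.3648239 ],
       [  0.        ,   0.        ,   1.        ]]), 'mount': array([[-1.44710022e-04, -9.67731271e-01, -2.51984455e-01,
         6.70783150e-02],
       [ 9.99999881e-01, -2.27256721e-05, -4.87004888e-04,
         5.32145907e-04],
       [ 4.65563344e-04, -2.51984495e-01,  9.67731160e-01,
        -1.70008697e-01],
       [ 0.00000000e+00,  0.00000000e+00,  0.00000000e+00,
         1.00000000e+00]])} 0.008
```

View pics/top0.png

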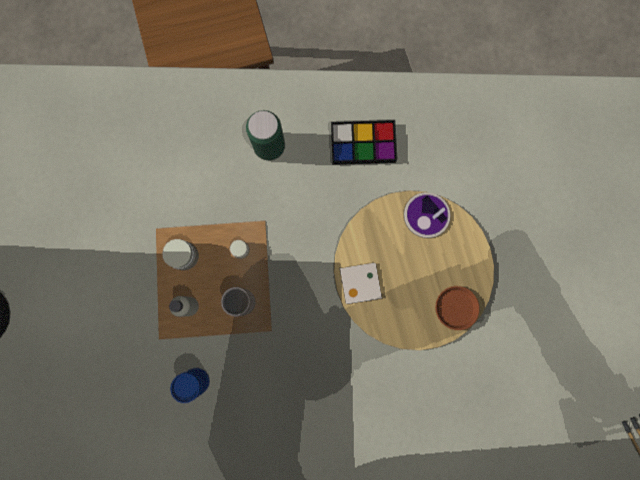

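View pics/side0.png

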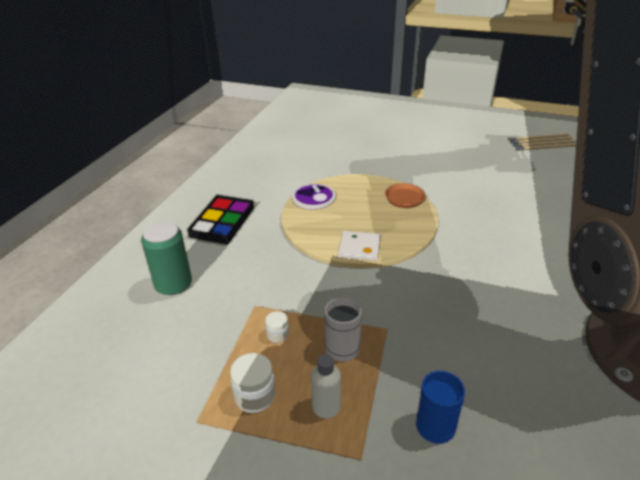

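Top view: jar lid (179,253), pot (238,248), bare open tin (236,301), bottle cap (178,306); the blue look-alike tin is at (186,387), off the sheet. Saucer (459,308), tile (361,283), plate (427,215). The candidates for the tin are (236,301) and (186,387). The first is bare metal on the sheet, so that is the one. I'll confirm it in an enlarged crop.

```bash
cat > h.py <<'E'
import numpy as np,cv2
from station import arm
def px2w(n,u,v,z):
    m=arm.camera_model(n);K=m["mtx"];T=m["camera_from_world"]
    r=T[:3,:3].T@np.linalg.solve(K,[u,v,1]);c=-T[:3,:3].T@T[:3,3]
    return c+r*(z-c[2])/r[2]
def w2px(n,p):
    m=arm.camera_model(n);q=m["camera_from_world"]@[*p,1];q=m["mtx"]@q[:3];return q[:2]/q[2]
E
python3 - <<'E'
from h import *
im=cv2.imread("pics/top0.png");d=np.load("pics/top0.npy")
a=cv2.resize(im[215:350,150:280],None,fx=4.4,fy=4.4,interpolation=2)
cv2.imwrite("pics/cropA.png",a)
b=cv2.resize(im[185:355,330:505],None,fx=3.5,fy=3.5,interpolation=2)
cv2.imwrite("pics/cropB.png",b)
for n,u,v,z in[("jar",179,253,.059),("pot",238,248,.037),("tin",236,301,.083),("bottle",178,306,.098),("saucer",459,308,.026),("tile",361,283,.02),("plate",427,215,.02),("board",415,270,.012),("blue",186,387,.08),("drink",263,125,.115),("box",364,142,.022)]:
    p=px2w("top",u,v,z)
    m=arm.camera_model("top");T=m["camera_from_world"]
    dd=d[v,u];c=np.linalg.solve(m["mtx"],[u,v,1])*dd;w=T[:3,:3].T@(c-T[:3,3])
    print(n,p.round(4),np.hypot(*p[:2]).round(3),"depthpt",w.round(3))
E
```

```text
jar [0.5464 0.259  0.059 ] 0.605 depthpt [0.546 0.258 0.062]
pot [0.5611 0.1528 0.037 ] 0.582 depthpt [0.561 0.152 0.039]
tin [0.4591 0.1438 0.083 ] 0.481 depthpt [0.459 0.146 0.068]
bottle [0.4479 0.2431 0.098 ] 0.51 depthpt [0.448 0.242 0.1  ]
saucer [ 0.4561 -0.2739  0.026 ] 0.532 depthpt [ 0.456 -0.277  0.015]
tile [ 0.5001 -0.0861  0.02  ] 0.507 depthpt [ 0.5   -0.086  0.021]
plate [ 0.6375 -0.2153  0.02  ] 0.673 depthpt [ 0.637 -0.215  0.023]
board [ 0.5285 -0.1927  0.012 ] 0.562 depthpt [ 0.528 -0.193  0.012]
blue [0.3068 0.2255 0.08  ] 0.381 depthpt [0.304 0.23  0.063]
drink [0.7781 0.1037 0.115 ] 0.785 depthpt [0.778 0.104 0.115]
box [ 0.7842 -0.0889  0.022 ] 0.789 depthpt [ 0.788 -0.09   0.013]
```

View pics/cropA.png

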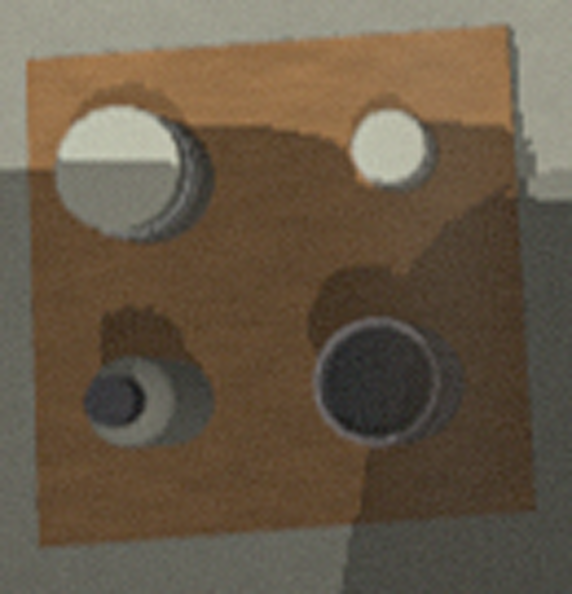

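View pics/cropB.png

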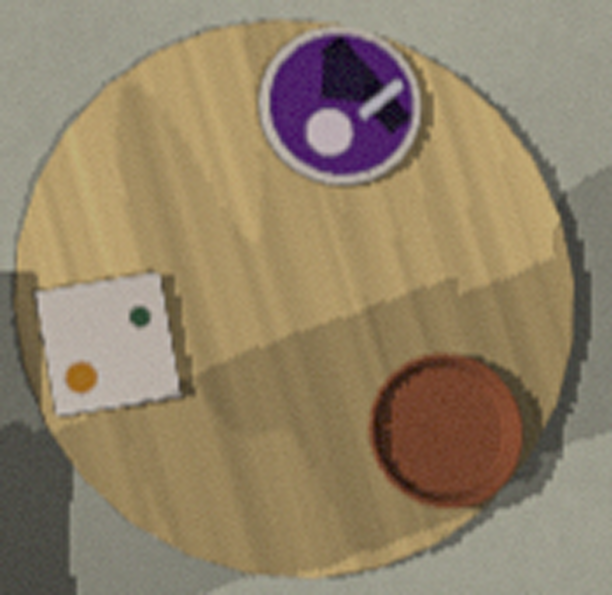

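The crops confirm the bare-metal, open-topped tin at crop A (378,381), on the sheet. The jar lid is at (118,172), the pot at (389,147), and the bottle cap at (112,400) with its shoulder circle at (134,402). In crop B the plate is at (341,107), the tile at (108,343) and the saucer at (447,431). The blue tin is outside the crop and stays where it is.

Run:
```python
from h import *
P={}
def f(n,x,y,z,s,o):
    P[n]=px2w("top",(x+.5)/s-.5+o[0],(y+.5)/s-.5+o[1],z)
A=(4.4,(150,215));B=(3.5,(330,185))
for n,x,y,z in[("jar",118.5,172.5,.059),("pot",389,147.5,.037),("tin",377.5,381.5,.083),("cap",112,400,.098),("bot",134,402,.071)]: f(n,x,y,z,*A)
for n,x,y,z in[("saucer",447,431,.026),("tile",108.5,342.5,.02),("plate",341.5,106.5,.02)]: f(n,x,y,z,*B)
for n in P: print(n,P[n].round(4),np.hypot(*P[n][:2]).round(3))
D=lambda a,b:np.linalg.norm((P[a]-P[b])[:2]).round(4)
print(D("saucer","tile"),D("tile","plate"),D("plate","saucer"))
# fit exact triangle: centroid + angle
names=["saucer","tile","plate"];Q=np.array([P[n][:2] for n in names]);c=Q.mean(0);z=(Q-c)@[1,1j];R=190/np.sqrt(3)/1000
s=np.sign(np.imag(z[1]/z[0]));w=np.exp(1j*s*2*np.pi/3*np.arange(3));a=np.angle((z*w.conj()).sum());F=R*w*np.exp(1j*a)
F=c+np.c_[F.real,F.imag]
for n,q,p in zip(names,F,Q): print(n,q.round(4),((q-p)*1e3).round(1))
print("centroid",c,"jar goal",(F[0]+F[1])/2,"tin goal",(F[1]+F[2])/2)
# sanity in side view
for n in("tin","jar","pot","cap"): print(n,w2px("side",P[n]).round(1))
for n,q in zip(names,F): print(n,w2px("side",[*q,.02]).round(1))
```

```text
jar [0.5448 0.2635 0.059 ] 0.605
pot [0.5608 0.1527 0.037 ] 0.581
tin [0.4586 0.1449 0.083 ] 0.481
cap [0.4486 0.2483 0.098 ] 0.513
bot [0.448  0.2473 0.071 ] 0.512
saucer [ 0.4565 -0.2707  0.026 ] 0.531
tile [ 0.5011 -0.0854  0.02  ] 0.508
plate [ 0.6374 -0.2158  0.02  ] 0.673
0.1906 0.1886 0.1891
saucer [ 0.4562 -0.2703] [-0.3  0.5]
tile [ 0.5004 -0.0855] [-0.7 -0.1]
plate [ 0.6383 -0.2161] [ 1.  -0.4]
centroid [ 0.53162844 -0.19062249] jar goal [ 0.47828451 -0.17786478] tin goal [ 0.5693489  -0.15080415]
tin [341.4 309.5]
jar [250.6 369.1]
pot [274.7 319.3]
cap [323.4 359.7]
saucer [403.2 196. ]
tile [357.8 243.6]
plate [312.2 194.6]
```

Add to h.py:
```python
from scipy.spatial.transform import Rotation as Ro
def go(*tg):
    "remaining shift in tool axes to each world TCP target in turn, mm"
    s=arm.get_state();R=Ro.from_euler("xyz",s["ee_rot"]).as_matrix();p=s["eef_pos"]
    print("t",round(s["t"],2),"p",p.round(4),"rpy",np.array(s["ee_rot"]).round(3),"w",round(s["width"],4),"F",np.round(s["force"],1),"q",s["q"].round(2))
    for g in tg:
        d=R.T@(np.array(g)-p);print("->",g,"mm",(d*1e3).round(1));p=np.array(g)
```

```text
(no output)
```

Request:
{"name": "move_arm", "arguments": {
  "rows": "0 0 -10.5 0 0 0 0.056;0 0 -10.5 0 0 0 0.056;0 0 -10.5 0 0 0 0.056;0 0 -10.5 0 0 0 0.056;0 0 -10.5 0 0 0 0.056;0 0 -10.5 0 0 0 0.056",
  "squeeze": 15
}}

```text
t: 0.85
eef_pos: [0.1536, -0.6569, 0.2135]
ee_rot: [3.141, 0.001, -1.806]
force: [-0.2, -0.1, -0.2]
width: 0.0558
gripper_force: 0.0
```

```bash
python3 -c "
from h import *
go((.5,-.2,.2),(.448,.247,.2),(.448,.247,.046))"
```

```text
t 0.85 p [ 0.1536 -0.6569  0.2135] rpy [ 3.141e+00  1.000e-03 -1.806e+00] w 0.0558 F [-0.2 -0.1 -0.2] q [-1.05  0.36  0.01 -0.   -1.22  0.82]
-> (0.5, -0.2, 0.2) mm [-525.1 -230.2   13.8]
-> (0.448, 0.247, 0.2) mm [-4.225e+02  1.549e+02  4.000e-01]
-> (0.448, 0.247, 0.046) mm [ 1.00e-01 -1.00e-01  1.54e+02]
```

Request:
{"name": "move_arm", "arguments": {
  "rows": "0 0 0 -0.0525 -0.023 0 0.056;0 0 0 -0.0525 -0.023 0 0.056;0 0 0 -0.0525 -0.023 0 0.056;0 0 0 -0.0525 -0.023 0 0.056;0 0 0 -0.0525 -0.023 0 0.056;0 0 0 -0.0525 -0.023 0 0.056;0 0 0 -0.0525 -0.023 0 0.056;0 0 0 -0.0525 -0.023 0 0.056"
}}

```text
t: 1.85
eef_pos: [0.4335, -0.2917, 0.214]
ee_rot: [3.142, 0.0, -1.812]
force: [0.7, -1.2, 0.0]
width: 0.0556
gripper_force: 0.0
```

Request:
{"name": "move_arm", "arguments": {
  "rows": "0 0 0 -0.0525 -0.023 0 0.056;0 0 0 -0.0525 -0.023 0 0.056;0 0 0 -0.0525 0.0194 0 0.056;0 0 0 -0.0525 0.0194 0 0.056;0 0 0 -0.0525 0.0194 0 0.056;0 0 0 -0.0525 0.0194 0 0.056;0 0 0 -0.0525 0.0194 0 0.056;0 0 0 0 0 0 0.056"
}}

```text
t: 2.85
eef_pos: [0.4707, 0.0788, 0.214]
ee_rot: [3.142, 0.0, -1.807]
force: [0.1, 0.2, -0.3]
width: 0.056
gripper_force: 0.0
```

```bash
python3 -c "
from h import *
go((.448,.247,.2),(.448,.247,.046))"
```

```text
t 2.85 p [0.4707 0.0788 0.214 ] rpy [ 3.142  0.    -1.807] w 0.056 F [ 0.1  0.2 -0.3] q [ 0.58  0.03 -0.41 -0.   -1.14 -0.82]
-> (0.448, 0.247, 0.2) mm [-158.2   61.5   14.1]
-> (0.448, 0.247, 0.046) mm [ 1.00e-01 -0.00e+00  1.54e+02]
```

Request:
{"name": "move_arm", "arguments": {
  "rows": "0 0 0 -0.0527 0.0205 0 0.056;0 0 0 -0.0527 0.0205 0 0.056;0 0 0 -0.0528 0.0205 0 0.056;0 0 0 0 0 0.05 0.056;0 0 0 0 0 0 0.056;0 0 0 0 0 0 0.056"
}}

```text
t: 3.6
eef_pos: [0.4501, 0.2434, 0.1652]
ee_rot: [-3.141, -0.0, -1.813]
force: [1.1, -0.2, 0.3]
width: 0.0562
gripper_force: 0.0
```

```bash
python3 -c "
from h import *
go((.448,.247,.046))
p,d=arm.grab_frame('wrist');cv2.imwrite('pics/w1.png',p)"
```

```text
t 3.6 p [0.4501 0.2434 0.1652] rpy [-3.141 -0.    -1.813] w 0.0562 F [ 1.1 -0.2  0.3] q [ 0.88  0.13 -0.41  0.   -1.03 -1.12]
-> (0.448, 0.247, 0.046) mm [ -3.1   3.  119.2]
```

View pics/w1.png

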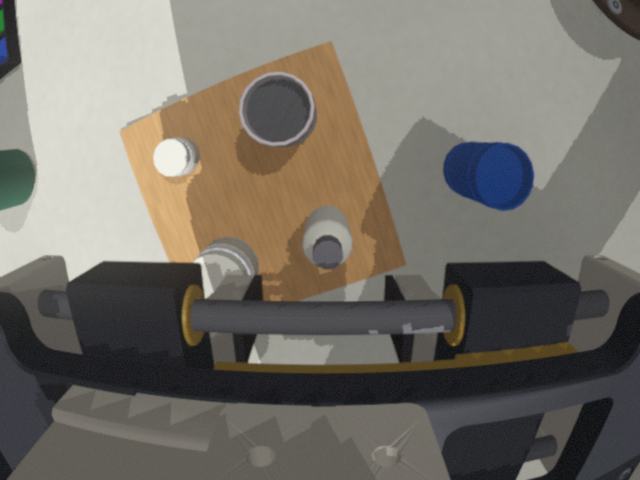

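The wrist picture shows the bottle cap at (327,251), between the fingers. I'll cross-check its position with the fisheye model.

```bash
cat >> h.py <<'E'
def wpx(u,v,z,pos,rpy):
    m=arm.camera_model("wrist");K=m["mtx"];a=np.array([u-K[0,2],v-K[1,2]]);r=np.linalg.norm(a);th=r/K[0,0]
    ray=np.array([*(a/r*np.sin(th)),np.cos(th)]);R=Ro.from_euler("xyz",rpy).as_matrix();M=m["mount"]
    ray=R@M[:3,:3]@ray;c=R@M[:3,3]+pos
    return c+ray*(z-c[2])/ray[2]
E
python3 -c "
from h import *
s=arm.get_state();g=(s['eef_pos'],s['ee_rot'])
for n,u,v,z in(('cap',327,251,.098),('jar?',225,262,.059),('pot',175,158,.037),('tin',277,109,.083)):print(n,wpx(u,v,z,*g).round(4))
go((.448,.247,.046))"
```

```text
cap [0.4488 0.2472 0.098 ]
jar? [0.5328 0.248  0.059 ]
pot [0.5574 0.1556 0.037 ]
tin [0.4587 0.1472 0.083 ]
t 3.65 p [0.4504 0.2436 0.1657] rpy [-3.140e+00  1.000e-03 -1.813e+00] w 0.0557 F [ 0.6 -0.1 -0.6] q [ 0.88  0.13 -0.41  0.   -1.03 -1.12]
-> (0.448, 0.247, 0.046) mm [ -2.6   3.3 119.7]
```

Request:
{"name": "move_arm", "arguments": {
  "rows": "0 0 0 -0.003 0.0025 0.03 0.056;0 0 0 0 0 0.03 0.056;0 0 0 0 0 0.03 0.056;0 0 0 0 0 0.029 0.056;0 0 0 0 0 0 0.056;0 0 0 0 0 0 0.03;0 0 0 0 0 0 0.03;0 0 0 0 0 0 0.03",
  "squeeze": 15
}}

```text
t: 4.65
eef_pos: [0.4484, 0.2481, 0.0465]
ee_rot: [-3.14, 0.002, -1.812]
force: [-0.5, 0.0, 6.7]
width: 0.0371
gripper_force: 15.0
```

```bash
python3 -c "
from h import *
go((.448,.247,.046),(.448,.247,.166),(.52,0,.166),(.4562,-.2703,.166),(.4562,-.2703,.062))"
```

```text
t 4.65 p [0.4484 0.2481 0.0465] rpy [-3.140e+00  2.000e-03 -1.812e+00] w 0.0371 F [-0.5  0.   6.7] q [ 0.89  0.27 -0.56  0.   -0.74 -1.13]
-> (0.448, 0.247, 0.046) mm [1.2 0.1 0.5]
-> (0.448, 0.247, 0.166) mm [  -0.3   -0.2 -120. ]
-> (0.52, 0, 0.166) mm [ 222.7 -128.9   -0.3]
-> (0.4562, -0.2703, 0.166) mm [277.7  -2.6  -0.6]
-> (0.4562, -0.2703, 0.062) mm [  0.2   0.2 104. ]
```

Request:
{"name": "move_arm", "arguments": {
  "rows": "0 0 0 0 0 -0.03 0.03;0 0 0 0 0 -0.045 0.03;0 0 0 0 0 -0.045 0.03;0 0 0 0.0445 -0.0258 0 0.03;0 0 0 0.0445 -0.0258 0 0.03;0 0 0 0.0445 -0.0258 0 0.03;0 0 0 0.0445 -0.0258 0 0.03;0 0 0 0.0447 -0.0257 0 0.03"
}}

```text
t: 5.65
eef_pos: [0.5197, -0.0011, 0.1656]
ee_rot: [-3.141, 0.001, -1.812]
force: [1.0, 0.9, -1.6]
width: 0.0371
gripper_force: 15.0
```

Request:
{"name": "move_arm", "arguments": {
  "rows": "0 0 0 0.046 0 0 0.03;0 0 0 0.046 0 0 0.03;0 0 0 0.046 0 0 0.03;0 0 0 0.046 0 0 0.03;0 0 0 0.046 0 0 0.03;0 0 0 0.03 0 0 0.03;0 0 0 0 0 0 0.03;0 0 0 0 0 0 0.03"
}}

```text
t: 6.65
eef_pos: [0.4572, -0.2519, 0.1652]
ee_rot: [-3.141, 0.0, -1.813]
force: [0.2, -0.0, -0.8]
width: 0.0368
gripper_force: 15.0
```

```bash
python3 -c "
from h import *
go((.4562,-.2703,.063))"
```

```text
t 6.65 p [ 0.4572 -0.2519  0.1652] rpy [-3.141  0.    -1.813] w 0.0368 F [ 0.2 -0.  -0.8] q [-0.13  0.15 -0.39 -0.   -1.03 -0.11]
-> (0.4562, -0.2703, 0.063) mm [ 18.1  -3.4 102.2]
```

Request:
{"name": "move_arm", "arguments": {
  "rows": "0 0 0 0.0175 -0.0034 0.02 0.03;0 0 0 0 0 0.03 0.03;0 0 0 0 0 0.03 0.03;0 0 0 0 0 0 0.03;0 0 0 0 0 0 0.03"
}}

```text
t: 7.28
eef_pos: [0.4574, -0.2696, 0.0862]
ee_rot: [-3.14, -0.0, -1.811]
force: [0.5, 0.3, -0.3]
width: 0.0372
gripper_force: 15.0
```

```bash
python3 -c "
from h import *
go((.4562,-.2698,.0605))"
```

```text
t 7.28 p [ 0.4574 -0.2696  0.0862] rpy [-3.14  -0.    -1.811] w 0.0372 F [ 0.5  0.3 -0.3] q [-0.16  0.25 -0.47  0.   -0.85 -0.08]
-> (0.4562, -0.2698, 0.0605) mm [ 0.5  1.2 25.7]
```

Request:
{"name": "move_arm", "arguments": {
  "rows": "0 0 0 0 0.001 0.015 0.03;0 0 0 0 0 0.006 0.03;0 0 0 0 0 0.002 0.03;0 0 0 0 0 0 0.03;0 0 0 0 0 0.002 0.03;0 0 0 0 0 0 0.03"
}}

```text
t: 8.02
eef_pos: [0.4558, -0.2699, 0.0605]
ee_rot: [-3.141, -0.0, -1.812]
force: [-0.7, -0.7, 2.2]
width: 0.0368
gripper_force: 15.0
```

Request:
{"name": "move_arm", "arguments": {
  "rows": "0 0 0 0 0 0.001 0.03;0 0 0 0 0 0 0.042;0 0 0 0 0 0 0.056;0 0 0 0 0 0 0.056;0 0 0 0 0 -0.04 0.056;0 0 0 0 0 -0.05 0.056;0 0 0 0 0 -0.04 0.056;0 0 0 0 0 0 0.056"
}}

```text
t: 9.02
eef_pos: [0.4574, -0.2702, 0.1925]
ee_rot: [-3.135, -0.0, -1.812]
force: [-0.1, -0.1, -0.9]
width: 0.0559
gripper_force: 0.0
```

```bash
python3 -c "
from h import *
go((.52,0,.17),(.5448,.263,.17),(.5448,.263,.027))"
```

```text
t 9.03 p [ 0.4574 -0.2702  0.1925] rpy [-3.135 -0.    -1.812] w 0.0559 F [-0.1 -0.1 -0.9] q [-0.16  0.13 -0.34  0.   -1.09 -0.08]
-> (0.52, 0, 0.17) mm [-277.4    3.9   22.4]
-> (0.5448, 0.263, 0.17) mm [-261.3   38.7   -0.3]
-> (0.5448, 0.263, 0.027) mm [ -0.    0.9 143. ]
```

Request:
{"name": "move_arm", "arguments": {
  "rows": "0 0 0 -0.0555 0.0008 0.0045 0.074;0 0 0 -0.0555 0.0008 0.0045 0.074;0 0 0 -0.0555 0.0008 0.0045 0.074;0 0 0 -0.0555 0.0008 0.0045 0.074;0 0 0 -0.0555 0.0008 0.0045 0.074;0 0 0 -0.0523 0.0077 0 0.074;0 0 0 -0.0523 0.0077 0 0.074;0 0 0 -0.0523 0.0077 0 0.074"
}}

```text
t: 10.02
eef_pos: [0.5324, 0.1602, 0.1655]
ee_rot: [3.14, -0.001, -1.812]
force: [0.6, 0.7, 0.7]
width: 0.0737
gripper_force: 0.0
```

Request:
{"name": "move_arm", "arguments": {
  "rows": "0 0 0 -0.0523 0.0077 0 0.074;0 0 0 -0.0523 0.0077 0 0.074;0 0 0 0 0 0.02 0.074;0 0 0 0 0 0 0.074;0 0 0 0 0 0 0.074"
}}

```text
t: 10.65
eef_pos: [0.543, 0.2633, 0.1465]
ee_rot: [3.141, -0.001, -1.813]
force: [0.3, 0.4, -0.5]
width: 0.0738
gripper_force: 0.0
```

```bash
python3 -c "
from h import *
go((.5448,.263,.027))
s=arm.get_state()
p,d=arm.grab_frame('wrist');cv2.imwrite('pics/w2.png',p)
p,d=arm.grab_frame('top');b=cv2.resize(p[185:355,330:505],None,fx=3.5,fy=3.5,interpolation=2)
cv2.imwrite('pics/t2.png',b)"
```

```text
t 10.65 p [0.543  0.2633 0.1465] rpy [ 3.141e+00 -1.000e-03 -1.813e+00] w 0.0738 F [ 0.3  0.4 -0.5] q [ 0.78  0.29 -0.24  0.   -1.03 -1.02]
-> (0.5448, 0.263, 0.027) mm [ -0.2  -1.8 119.5]
```

View pics/w2.png

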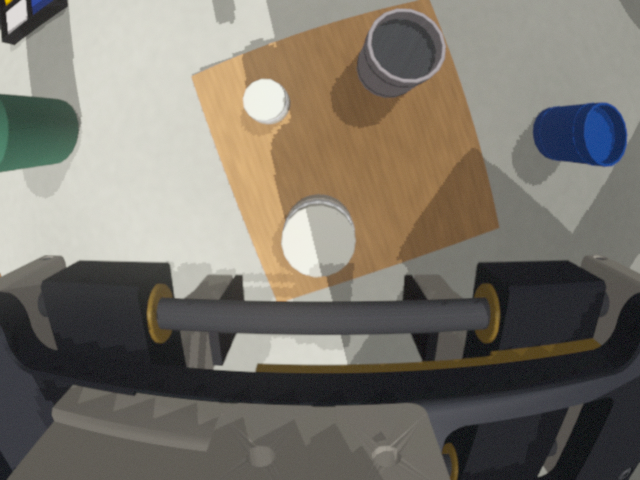

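View pics/t2.png

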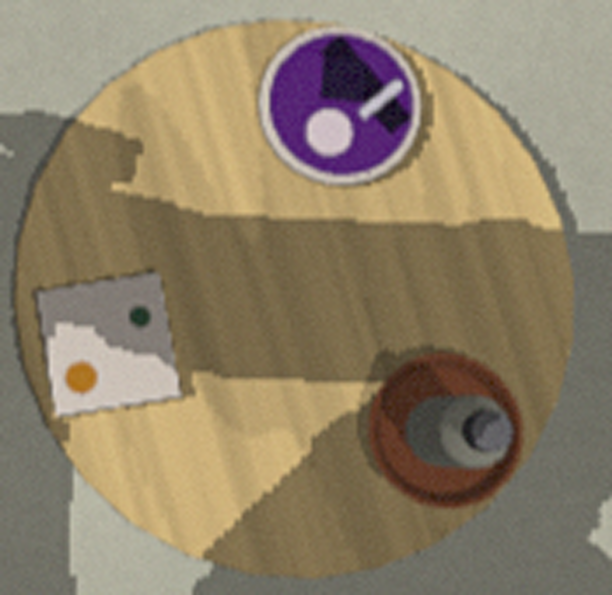

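The bottle stands in the saucer with its cap at (490,429) in the crop. In the wrist view the jar lid is at (318,238), the tin rim at (404,47) and the pot lid at (266,102).

```bash
python3 -c "
from h import *
s=arm.get_state();g=(s['eef_pos'],s['ee_rot'])
print('cap',px2w('top',490.5/3.5-.5+330,429.5/3.5-.5+185,.112))
for n,u,v,z in(('jar',318,238,.059),('pot',266,102,.037),('tin',404,47,.083)):print(n,wpx(u,v,z,*g).round(4))
go((.5448,.263,.027))"
```

```text
cap [ 0.45707887 -0.26721142  0.112     ]
jar [0.5471 0.2618 0.059 ]
pot [0.5611 0.156  0.037 ]
tin [0.4622 0.1476 0.083 ]
t 10.75 p [0.5434 0.2634 0.1473] rpy [-3.141e+00  1.000e-03 -1.813e+00] w 0.0742 F [ 0.4 -0.6  0.5] q [ 0.77  0.29 -0.24  0.   -1.03 -1.02]
-> (0.5448, 0.263, 0.027) mm [ 1.000e-01 -1.300e+00  1.203e+02]
```

Request:
{"name": "move_arm", "arguments": {
  "rows": "0 0 0 0 -0.002 0.03 0.074;0 0 0 0 0 0.03 0.074;0 0 0 0 0 0.03 0.074;0 0 0 0 0 0.03 0.074;0 0 0 0 0 0 0.074;0 0 0 0 0 0 0.05;0 0 0 0 0 0 0.05;0 0 0 0 0 0 0.05",
  "squeeze": 20
}}

```text
t: 11.75
eef_pos: [0.5459, 0.264, 0.0282]
ee_rot: [-3.14, 0.002, -1.812]
force: [-0.1, 0.6, 6.0]
width: 0.0547
gripper_force: 20.0
```

```bash
python3 -c "
from h import *
go((.545,.263,.175),(.53,0,.175),(.4783,-.1779,.175),(.4783,-.1779,.037))"
```

```text
t 11.75 p [0.5459 0.264  0.0282] rpy [-3.140e+00  2.000e-03 -1.812e+00] w 0.0547 F [-0.1  0.6  6. ] q [ 0.77  0.42 -0.36  0.   -0.78 -1.01]
-> (0.545, 0.263, 0.175) mm [   0.9    0.4 -146.8]
-> (0.53, 0, 0.175) mm [259.  -48.2  -0.4]
-> (0.4783, -0.1779, 0.175) mm [185.1   7.7  -0.4]
-> (0.4783, -0.1779, 0.037) mm [  0.3   0.2 138. ]
```

Request:
{"name": "move_arm", "arguments": {
  "rows": "0 0 0 0 0 -0.03 0.05;0 0 0 0 0 -0.05 0.05;0 0 0 0 0 -0.05 0.05;0 0 0 0.0518 -0.0096 0 0.05;0 0 0 0.0518 -0.0096 0 0.05;0 0 0 0.0518 -0.0096 0 0.05;0 0 0 0.0518 -0.0096 0 0.05;0 0 0 0.0518 -0.0096 0 0.05"
}}

```text
t: 12.75
eef_pos: [0.5291, -0.0011, 0.157]
ee_rot: [-3.141, 0.001, -1.812]
force: [1.0, -0.1, -1.2]
width: 0.0543
gripper_force: 20.0
```

Request:
{"name": "move_arm", "arguments": {
  "rows": "0 0 0 0.046 0.002 0 0.05;0 0 0 0.046 0.002 0 0.05;0 0 0 0.046 0.002 0 0.05;0 0 0 0.04 0.002 0 0.05;0 0 0 0 0 0 0.05;0 0 0 0 0 0 0.05"
}}

```text
t: 13.5
eef_pos: [0.4792, -0.1705, 0.1567]
ee_rot: [-3.141, 0.0, -1.813]
force: [0.9, -0.1, -1.1]
width: 0.0548
gripper_force: 20.0
```

```bash
python3 -c "
from h import *
go((.4783,-.1779,.0372))"
```

```text
t 13.5 p [ 0.4792 -0.1705  0.1567] rpy [-3.141  0.    -1.813] w 0.0548 F [ 0.9 -0.1 -1.1] q [ 0.04  0.13 -0.43 -0.   -1.01 -0.29]
-> (0.4783, -0.1779, 0.0372) mm [  7.5  -0.8 119.5]
```

Request:
{"name": "move_arm", "arguments": {
  "rows": "0 0 0 0.007 0 0.03 0.05;0 0 0 0 0 0.03 0.05;0 0 0 0 0 0.03 0.05;0 0 0 0 0 0.02 0.05;0 0 0 0 0 0 0.05;0 0 0 0 0 0.006 0.05;0 0 0 0 0 0 0.05;0 0 0 0 0 0 0.05"
}}

```text
t: 14.5
eef_pos: [0.4781, -0.1772, 0.0412]
ee_rot: [-3.14, 0.0, -1.812]
force: [0.3, -0.1, -1.5]
width: 0.0543
gripper_force: 20.0
```

```bash
python3 -c "
from h import *
go((.4783,-.1772,.0372))"
```

```text
t 14.5 p [ 0.4781 -0.1772  0.0412] rpy [-3.14   0.    -1.812] w 0.0543 F [ 0.3 -0.1 -1.5] q [ 0.03  0.28 -0.57  0.   -0.73 -0.27]
-> (0.4783, -0.1772, 0.0372) mm [-0.  -0.2  4. ]
```

Request:
{"name": "move_arm", "arguments": {
  "rows": "0 0 0 0 0 0.003 0.05;0 0 0 0 0 0.001 0.05;0 0 0 0 0 0.001 0.05;0 0 0 0 0 0 0.062;0 0 0 0 0 0 0.072;0 0 0 0 0 0 0.072;0 0 0 0 0 -0.04 0.072;0 0 0 0 0 -0.05 0.072"
}}

```text
t: 15.5
eef_pos: [0.4767, -0.1773, 0.1255]
ee_rot: [3.138, -0.001, -1.812]
force: [1.3, -0.2, 0.4]
width: 0.0721
gripper_force: 0.0
```

Request:
{"name": "move_arm", "arguments": {
  "rows": "0 0 10.5 0 0 -0.05 0.072;0 0 10.5 0 0 -0.02 0.072;0 0 10.5 0 0 0 0.072;0 0 10.5 0 0 0 0.072;0 0 10.5 0 0 0 0.072;0 0 10 0 0 0 0.07;0 0 0 0 0 0 0.07"
}}

```text
t: 16.38
eef_pos: [0.4776, -0.1773, 0.1954]
ee_rot: [3.142, -0.0, -2.902]
force: [0.4, 0.5, -0.0]
width: 0.0702
gripper_force: 0.0
```

```bash
python3 -c "
from h import *
go((.48,0,.19),(.4595,.1455,.19),(.4595,.1455,.06))"
```

```text
t 16.38 p [ 0.4776 -0.1773  0.1954] rpy [ 3.142 -0.    -2.902] w 0.0702 F [ 0.4  0.5 -0. ] q [ 0.03  0.1  -0.37 -0.   -1.1  -1.36]
-> (0.48, 0, 0.19) mm [-44.5 171.7   5.4]
-> (0.4595, 0.1455, 0.19) mm [-14.6 146.2   0. ]
-> (0.4595, 0.1455, 0.06) mm [ -0.  -0. 130.]
```

Request:
{"name": "move_arm", "arguments": {
  "rows": "0 0 0 -0.0148 0.0573 0 0.07;0 0 0 -0.0148 0.0573 0 0.07;0 0 0 -0.0149 0.0571 0.005 0.07;0 0 0 -0.0049 0.0487 0 0.07;0 0 0 -0.0049 0.0487 0 0.07;0 0 0 -0.0048 0.0488 0 0.07;0 0 0 0 0 0.03 0.07;0 0 0 0 0 0 0.07"
}}

```text
t: 17.38
eef_pos: [0.4585, 0.1452, 0.1589]
ee_rot: [-3.14, -0.004, -2.899]
force: [-0.5, 0.1, 0.5]
width: 0.0701
gripper_force: 0.0
```

```bash
python3 -c "
from h import *
go((.4595,.1455,.054))"
```

```text
t 17.38 p [0.4585 0.1452 0.1589] rpy [-3.14  -0.004 -2.899] w 0.0701 F [-0.5  0.1  0.5] q [ 0.72  0.09 -0.48 -0.   -1.01 -2.04]
-> (0.4595, 0.1455, 0.054) mm [ -1.5   0.2 104.9]
```

Request:
{"name": "move_arm", "arguments": {
  "rows": "0 0 0 -0.001 0 0.03 0.07;0 0 0 0 0 0.03 0.07;0 0 0 0 0 0.03 0.07;0 0 0 0 0 0.015 0.07;0 0 0 0 0 0 0.07;0 0 0 0 0 0 0.045;0 0 0 0 0 0 0.045;0 0 0 0 0 0 0.045",
  "squeeze": 12
}}

```text
t: 18.38
eef_pos: [0.4616, 0.1461, 0.0565]
ee_rot: [3.141, 0.002, -2.903]
force: [0.3, -0.7, 3.9]
width: 0.0521
gripper_force: 12.0
```

```bash
python3 -c "
from h import *
go((.459,.1455,.19),(.52,0,.19),(.5693,-.1508,.19),(.5693,-.1508,.063))"
```

```text
t 18.38 p [0.4616 0.1461 0.0565] rpy [ 3.141e+00  2.000e-03 -2.903e+00] w 0.0521 F [ 0.3 -0.7  3.9] q [ 0.71  0.21 -0.61  0.   -0.75 -2.05]
-> (0.459, 0.1455, 0.19) mm [ 2.400e+00  1.000e-01 -1.335e+02]
-> (0.52, 0, 0.19) mm [ -24.8 -155.8   -0. ]
-> (0.5693, -0.1508, 0.19) mm [ -12.2 -158.2   -0. ]
-> (0.5693, -0.1508, 0.063) mm [ 2.00e-01 -1.00e-01  1.27e+02]
```

Request:
{"name": "move_arm", "arguments": {
  "rows": "0 0 0 0 0 -0.03 0.045;0 0 0 0 0 -0.05 0.045;0 0 0 0 0 -0.05 0.045;0 0 0 -0.0075 -0.052 0 0.045;0 0 0 -0.0075 -0.052 0 0.045;0 0 0 -0.0075 -0.052 0 0.045;0 0 0 -0.0041 -0.052 0 0.045;0 0 0 -0.0041 -0.052 0 0.045"
}}

```text
t: 19.38
eef_pos: [0.5525, -0.1011, 0.1858]
ee_rot: [3.141, 0.0, -2.903]
force: [1.4, 0.4, -0.1]
width: 0.0525
gripper_force: 12.0
```

Request:
{"name": "move_arm", "arguments": {
  "rows": "0 0 0 -0.0041 -0.052 0 0.045;0 0 0 0 0 0 0.045;0 0 0 0 0 0 0.045"
}}

```text
t: 19.75
eef_pos: [0.5681, -0.1492, 0.1853]
ee_rot: [3.141, -0.001, -2.904]
force: [1.0, -0.0, -0.5]
width: 0.0518
gripper_force: 12.0
```

```bash
python3 -c "
from h import *
go((.570,-.1508,.0655))"
```

```text
t 19.75 p [ 0.5681 -0.1492  0.1853] rpy [ 3.141e+00 -1.000e-03 -2.904e+00] w 0.0518 F [ 1.  -0.  -0.5] q [ 0.08  0.24 -0.23 -0.   -1.11 -1.41]
-> (0.57, -0.1508, 0.0655) mm [ -1.6  -2.  119.8]
```

Request:
{"name": "move_arm", "arguments": {
  "rows": "0 0 0 -0.0005 -0.002 0.03 0.045;0 0 0 0 0 0.03 0.045;0 0 0 0 0 0.03 0.045;0 0 0 0 0 0.02 0.045;0 0 0 0 0 0 0.045;0 0 0 0 0 0.005 0.045;0 0 0 0 0 0 0.045;0 0 0 0 0 0 0.045"
}}

```text
t: 20.75
eef_pos: [0.5698, -0.1509, 0.0713]
ee_rot: [-3.141, 0.001, -2.903]
force: [-0.6, 0.4, -0.3]
width: 0.0522
gripper_force: 12.0
```

```bash
python3 -c "
from h import *
go((.570,-.1508,.0655))"
```

```text
t 20.75 p [ 0.5698 -0.1509  0.0713] rpy [-3.141e+00  1.000e-03 -2.903e+00] w 0.0522 F [-0.6  0.4 -0.3] q [ 0.07  0.35 -0.36  0.   -0.86 -1.4 ]
-> (0.57, -0.1508, 0.0655) mm [-0.2  0.   5.8]
```

Request:
{"name": "move_arm", "arguments": {
  "rows": "0 0 0 0 0 0.004 0.045;0 0 0 0 0 0.001 0.045;0 0 0 0 0 0.001 0.045;0 0 0 0 0 0 0.045;0 0 0 0 0 0.001 0.045;0 0 0 0 0 0 0.045"
}}

```text
t: 21.5
eef_pos: [0.5699, -0.1512, 0.0653]
ee_rot: [-3.141, 0.001, -2.903]
force: [-4.0, 0.8, 12.6]
width: 0.0522
gripper_force: 12.0
```

Request:
{"name": "move_arm", "arguments": {
  "rows": "0 0 0 0 0 -0.001 0.045;0 0 0 0 0 0 0.056;0 0 0 0 0 0 0.066;0 0 0 0 0 0 0.066;0 0 0 0 0 -0.03 0.066;0 0 0 0 0 -0.05 0.066;0 0 0 0 0 -0.045 0.056;0 0 0 0 0 0 0.056"
}}

```text
t: 22.5
eef_pos: [0.5718, -0.1512, 0.1937]
ee_rot: [-3.139, 0.007, -2.903]
force: [0.4, -0.6, -0.9]
width: 0.057
gripper_force: 0.0
```

```bash
python3 -c "
from h import *
go((.54,0,.17),(.5611,.154,.17),(.5611,.154,.015))"
```

```text
t 22.5 p [ 0.5718 -0.1512  0.1937] rpy [-3.139  0.007 -2.903] w 0.057 F [ 0.4 -0.6 -0.9] q [ 0.07  0.23 -0.21  0.   -1.12 -1.4 ]
-> (0.54, 0, 0.17) mm [ -4.8 154.4  23.4]
-> (0.5611, 0.154, 0.17) mm [-5.700e+01  1.446e+02  1.000e-01]
-> (0.5611, 0.154, 0.015) mm [  1.1   0.3 155. ]
```

Request:
{"name": "move_arm", "arguments": {
  "rows": "0 0 0 -0.0016 0.0515 0.008 0.05;0 0 0 -0.0016 0.0515 0.008 0.05;0 0 0 -0.0016 0.0515 0.008 0.05;0 0 0 -0.019 0.048 0 0.05;0 0 0 -0.019 0.048 0 0.05;0 0 0 -0.019 0.048 0 0.05;0 0 0 0 0 0.02 0.05;0 0 0 0 0 0 0.05"
}}

```text
t: 23.5
eef_pos: [0.5574, 0.1536, 0.1432]
ee_rot: [-3.141, -0.005, -2.902]
force: [-0.9, -0.4, 0.8]
width: 0.05
gripper_force: 0.0
```

```bash
python3 -c "
from h import *
go((.5611,.154,.015))
p,d=arm.grab_frame('wrist');cv2.imwrite('pics/w3.png',p)
p,d=arm.grab_frame('top');b=cv2.resize(p[185:355,330:505],None,fx=3.5,fy=3.5,interpolation=2)
cv2.imwrite('pics/t3.png',b)"
```

```text
t 23.5 p [0.5574 0.1536 0.1432] rpy [-3.141 -0.005 -2.902] w 0.05 F [-0.9 -0.4  0.8] q [ 0.61  0.26 -0.3  -0.   -1.02 -1.94]
-> (0.5611, 0.154, 0.015) mm [ -4.3  -0.3 128.1]
```

View pics/t3.png

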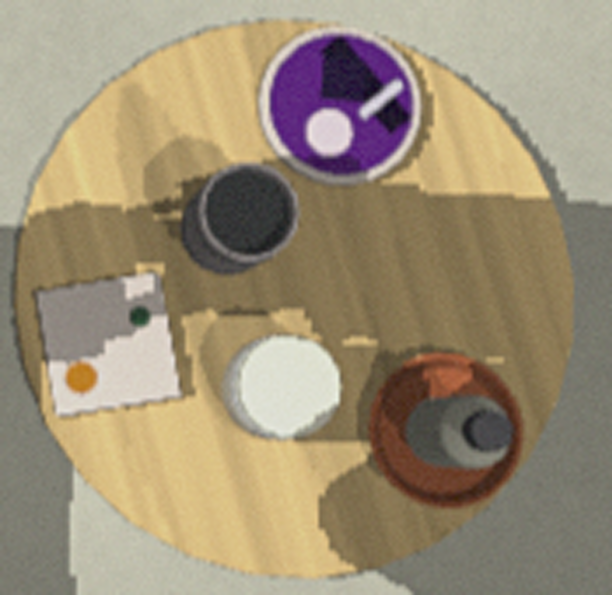

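View pics/w3.png

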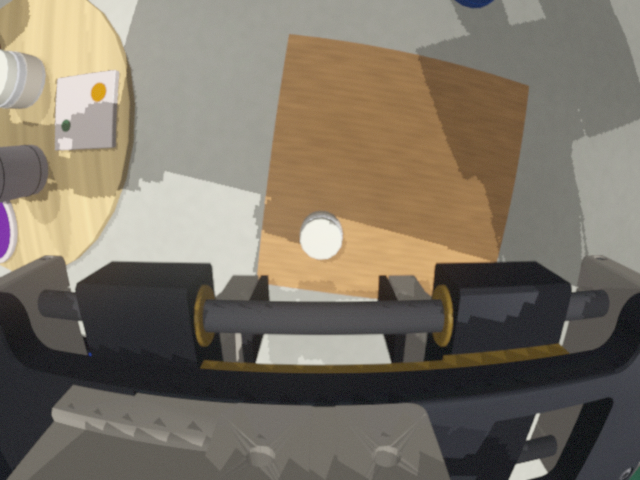

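The tin rim is at (248,212), with x from 200 to 297 and y from 163 to 262. The jar lid is at (291,385), with x from 239 to 341 and y from 335 to 437. The cap is at (488,430). In the wrist view the pot lid is at (321,237), between the fingers.

```bash
python3 -c "
from h import *
s=arm.get_state();g=(s['eef_pos'],s['ee_rot'])
for n,x,y,z in(('tin',248.5,212.5,.092),('jar',290,386,.068),('cap',488,430,.112)):print(n,px2w('top',(x+.5)/3.5-.5+330,(y+.5)/3.5-.5+185,z).round(4))
print('pot',wpx(321,237,.037,*g).round(4))
go((.5611,.154,.015))"
```

```text
tin [ 0.5656 -0.1509  0.092 ]
jar [ 0.4776 -0.1767  0.068 ]
cap [ 0.4566 -0.2662  0.112 ]
pot [0.5623 0.1528 0.037 ]
t 23.6 p [0.5587 0.1532 0.1453] rpy [-3.141e+00 -1.000e-03 -2.903e+00] w 0.0498 F [ 1.2 -0.2  0.4] q [ 0.61  0.26 -0.3   0.   -1.02 -1.94]
-> (0.5611, 0.154, 0.015) mm [ -2.6   0.3 130.3]
```

Request:
{"name": "move_arm", "arguments": {
  "rows": "0 0 0 -0.002 0 0.03 0.05;0 0 0 0 0 0.03 0.05;0 0 0 0 0 0.03 0.05;0 0 0 0 0 0.03 0.05;0 0 0 0 0 0.008 0.05;0 0 0 0 0 0 0.05;0 0 0 0 0 0 0.05"
}}

```text
t: 24.48
eef_pos: [0.5619, 0.1545, 0.019]
ee_rot: [3.141, 0.002, -2.903]
force: [0.7, 0.8, -0.5]
width: 0.0498
gripper_force: 0.0
```

```bash
python3 -c "
from h import *
go((.5611,.153,.015))"
```

```text
t 24.48 p [0.5619 0.1545 0.019 ] rpy [ 3.141e+00  2.000e-03 -2.903e+00] w 0.0498 F [ 0.7  0.8 -0.5] q [ 0.6   0.4  -0.43  0.   -0.74 -1.94]
-> (0.5611, 0.153, 0.015) mm [ 1.2 -1.3  4. ]
```

Request:
{"name": "move_arm", "arguments": {
  "rows": "0 0 0 0 -0.001 0.004 0.05;0 0 0 0 0 0 0.05;0 0 0 0 0 0 0.03;0 0 0 0 0 0 0.028;0 0 0 0 0 0 0.028;0 0 0 0 0 0 0.028",
  "squeeze": 10
}}

```text
t: 25.22
eef_pos: [0.5612, 0.1532, 0.0137]
ee_rot: [-3.142, 0.0, -2.903]
force: [-0.8, -0.7, 1.6]
width: 0.0319
gripper_force: 10.8
```

```bash
python3 -c "
from h import *
go((.5615,.153,.19),(.52,0,.19),(.478,-.177,.19),(.478,-.177,.08))"
```

```text
t 25.23 p [0.5612 0.1532 0.0137] rpy [-3.142  0.    -2.903] w 0.0319 F [-0.8 -0.7  1.6] q [ 0.6   0.41 -0.43  0.   -0.73 -1.93]
-> (0.5615, 0.153, 0.19) mm [  -0.2   -0.3 -176.3]
-> (0.52, 0, 0.19) mm [  76.5 -138.9   -0. ]
-> (0.478, -0.177, 0.19) mm [  82.6 -162.1   -0. ]
-> (0.478, -0.177, 0.08) mm [  0.   0. 110.]
```

Request:
{"name": "move_arm", "arguments": {
  "rows": "0 0 0 0 0 -0.03 0.028;0 0 0 0 0 -0.05 0.028;0 0 0 0 0 -0.05 0.028;0 0 0 0 0 -0.045 0.028;0 0 0 0.0255 -0.0463 0 0.028;0 0 0 0.0255 -0.0463 0 0.028;0 0 0 0.0255 -0.0463 0 0.028;0 0 0 0 0 0 0.028"
}}

```text
t: 26.22
eef_pos: [0.5183, -0.0024, 0.1887]
ee_rot: [3.141, -0.0, -2.906]
force: [0.7, 0.4, -0.2]
width: 0.0323
gripper_force: 10.7
```

Request:
{"name": "move_arm", "arguments": {
  "rows": "0 0 0 0.0207 -0.0405 0 0.028;0 0 0 0.0207 -0.0405 0 0.028;0 0 0 0.0207 -0.0405 0 0.028;0 0 0 0.0205 -0.0405 0 0.028;0 0 0 0 0 0 0.028;0 0 0 0 0 0 0.028"
}}

```text
t: 26.98
eef_pos: [0.4779, -0.1765, 0.1884]
ee_rot: [3.141, -0.0, -2.904]
force: [-0.0, -0.4, -0.1]
width: 0.0321
gripper_force: 10.7
```

```bash
python3 -c "
from h import *
go((.478,-.177,.0787))"
```

```text
t 26.98 p [ 0.4779 -0.1765  0.1884] rpy [ 3.141 -0.    -2.904] w 0.0321 F [-0.  -0.4 -0.1] q [ 0.03  0.1  -0.39 -0.   -1.08 -1.36]
-> (0.478, -0.177, 0.0787) mm [  0.   -0.5 109.7]
```

Request:
{"name": "move_arm", "arguments": {
  "rows": "0 0 0 0.001 -0.0005 0.03 0.028;0 0 0 0 0 0.03 0.028;0 0 0 0 0 0.03 0.028;0 0 0 0 0 0.01 0.028;0 0 0 0 0 0 0.028;0 0 0 0 0 0.004 0.028;0 0 0 0 0 0 0.028;0 0 0 0 0 0 0.028"
}}

```text
t: 27.98
eef_pos: [0.4771, -0.1775, 0.0851]
ee_rot: [-3.141, 0.001, -2.903]
force: [0.1, 0.9, -0.4]
width: 0.0323
gripper_force: 10.7
```

```bash
python3 -c "
from h import *
go((.478,-.177,.0787))"
```

```text
t 27.98 p [ 0.4771 -0.1775  0.0851] rpy [-3.141e+00  1.000e-03 -2.903e+00] w 0.0323 F [ 0.1  0.9 -0.4] q [ 0.03  0.21 -0.52  0.   -0.83 -1.36]
-> (0.478, -0.177, 0.0787) mm [-1.   0.3  6.4]
```

Request:
{"name": "move_arm", "arguments": {
  "rows": "0 0 0 -0.0005 0 0.004 0.028;0 0 0 0 0 0.001 0.028;0 0 0 0 0 0.001 0.028;0 0 0 0 0 0 0.028"
}}

```text
t: 28.48
eef_pos: [0.4773, -0.1775, 0.0786]
ee_rot: [-3.141, -0.0, -2.903]
force: [-0.1, -0.8, 1.7]
width: 0.0324
gripper_force: 10.8
```

Request:
{"name": "move_arm", "arguments": {
  "rows": "0 0 0 0 0 0.0005 0.028;0 0 0 0 0 0 0.028;0 0 0 0 0 0 0.038;0 0 0 0 0 0 0.046;0 0 0 0 0 0 0.046;0 0 0 0 0 -0.03 0.046;0 0 0 0 0 -0.05 0.046;0 0 0 0 0 -0.05 0.046"
}}

```text
t: 29.48
eef_pos: [0.477, -0.1774, 0.2093]
ee_rot: [3.141, -0.001, -2.903]
force: [0.3, 0.3, 0.3]
width: 0.0457
gripper_force: 0.0
```

Request:
{"name": "move_arm", "arguments": {
  "rows": "0 0 0 0 0.05 0 0.046;0 0 0 0 0.05 0 0.046;0 0 0 0 0.05 0 0.046;0 0 0 0 0.05 0 0.046;0 0 0 0 0.05 0 0.046;0 0 0 0 0 0 0.046;0 0 0 0 0 0 0.046"
}}

```text
t: 30.35
eef_pos: [0.4181, 0.0657, 0.208]
ee_rot: [-3.142, -0.0, -2.902]
force: [0.2, 0.8, 0.3]
width: 0.0456
gripper_force: 0.0
```

```bash
python3 -c "
from h import *
p,d=arm.grab_frame('top');b=cv2.resize(p[185:355,330:505],None,fx=3.5,fy=3.5,interpolation=2)
cv2.imwrite('pics/t4.png',b)
p,d=arm.grab_frame('side');cv2.imwrite('pics/s4.png',cv2.resize(p[100:300,240:480],None,fx=3,fy=3,interpolation=2));print(arm.get_state()['eef_pos'])"
```

```text
[0.41829257 0.06480459 0.2079444 ]
```

View pics/t4.png

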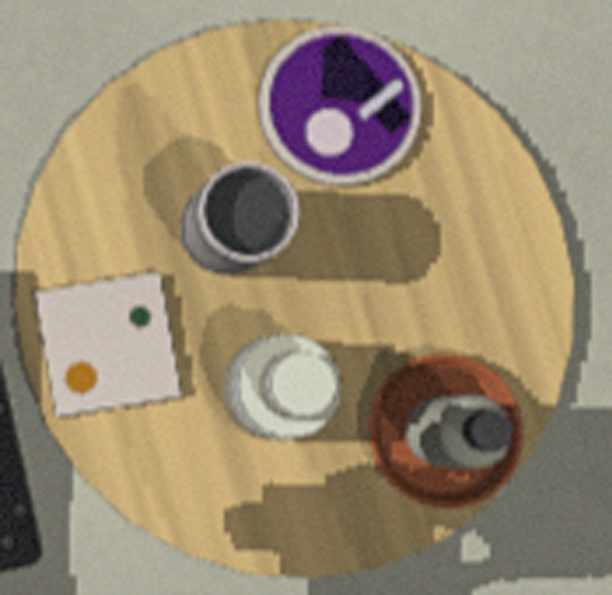

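View pics/s4.png

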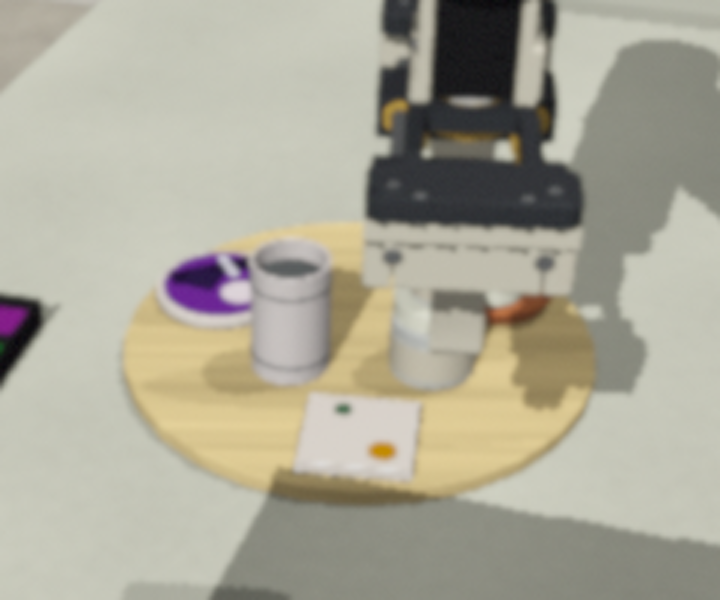

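The pot stands on the jar lid at (305,386), the tin rim is at (248,213), the bottle's cap is at (488,430), and its base's left edge is at about (407,432). Everything is upright.

```bash
python3 -c "
from h import *
f=lambda x,y,z:px2w('top',(x+.5)/3.5-.5+330,(y+.5)/3.5-.5+185,z).round(4)
for n,x,y,z in(('pot',305,386,.102),('jar',290,386,.068),('tin',248.5,212.5,.092),('cap',488,430,.112)):print(n,f(x,y,z))
b=f(407,432,.017);print('bottle base centre y',b[1]-.019,b)
a=f(182,230,.012);print('tin base left',a,a[1]-.026)
E=1
for n,p in(('tin goal rim',(.5693,-.1508,.092)),('jar',(.4783,-.1779,.068)),('cap',(.4562,-.2703,.112))):
  u=w2px('top',p);print(n,((u-[330,185]+.5)*3.5-.5).round(1))"
```

```text
pot [ 0.4766 -0.1776  0.102 ]
jar [ 0.4776 -0.1767  0.068 ]
tin [ 0.5656 -0.1509  0.092 ]
cap [ 0.4566 -0.2662  0.112 ]
bottle base centre y -0.2702 [ 0.4555 -0.2512  0.017 ]
tin base left [ 0.5659 -0.1269  0.012 ] -0.1529
tin goal rim [248.4 205.4]
jar [292.4 384.8]
cap [496.3 430.9]
```

```bash
python3 -c "
from station import arm
print(arm.job_done())"
```

```text
the job is handed in; nothing more can be done
None
```

I've handed the job in: the bottle is in the saucer, the jar and tin are at their half-way points, and the pot is on the jar lid. Everything is upright and released. In the last top picture the jar, pot and bottle were within about 2 mm of their marks (the bottle by its base; its cap read about 4 mm off), and the tin about 4 mm off.

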